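Lock the poppy mill at its fine setting

ROBOT

A 7-joint arm with a two-finger parallel gripper is mounted at the origin on the work surface. World frame = base frame: x ahead of the robot, y to its left, z up, the work surface at z = 0. Lengths are in m, angles in rad, forces in N, time in s.
With the tool pointing down it reaches from about 0.4 to 0.875 m from the base axis. Payload 19.3 kg.
Tool frame: the origin (TCP) lies at the very end of the fingers, on their centre line; the grasp point (between the pads) lies 19 mm behind it; z points along the fingers, y is the line along which they close (so a half turn about z gives the same grasp; the last joint's range is limited). The gripper opens to 85 mm and grips with 20 to 120 N. Pads are 22 mm wide; open, the fingers measure 114 mm over their backs; the gripper's body (76 mm by 85 mm) begins 54 mm behind the grasp point. The pads swing forward as they close: fully open they stand 13 mm farther back than shut.
Start: joints at [1.153, 0.521, -0.036, 1.599, 0.021, 1.021, -0.113], TCP at [0.213, -0.588, 0.231] pointing down, gripper open.
Joint ranges: [-2.91, 2.91], [-0.3, 2.13], [-1.5, 1.42], [0.17, 2.43], [-1.26, 4.41], [0.16, 1.93], [-2.52, 2.52]. Speed limits (rad/s): [1.89, 1.89, 2.39, 2.39, 3.01, 3.01, 3.01].

INTERFACE

Orientations are given as a unit quaternion [x, y, z, w].
In Python, from rig import ctrl gives the robot as it stands.
- The arm moves only by the shell command python3 -m creep 'ROWS' [FORCE]. ROWS is JSON, a list that holds one entry, the list of rows, each a list of 7 numbers: the shift along the tool's x, y, z in m, then the turn, a rotation vector about the tool's x, y, z in rad, then the closure, from 0 (fully open) to 1 (shut). In form: [[[tx, ty, tz, wx, wy, wz, grip], ...]]. A call has 1 to 8 rows; each row is the pose to reach, as a shift and turn from the pose commanded when the call began, along the tool's axes at that moment; what a row does not reach only later rows make up. A row lasts 1/10 s, in which the tool goes at most 50 mm and 8.59 degrees, less where a joint would pass 70% of its speed; a pose out of reach is approached as far as the arm can. A call with a gripper value outside its range is refused whole. The fingers move at their own pace and stop on an object; FORCE is the grip in N (left out, the last holds). Time passes only in rows, so rows that repeat a pose let the fingers close. It gives the time, the measured TCP pose, the force, the opening and the grip force at its end, in the units of the state.
- ctrl.observe(): the state, without advancing time (a new reading comes with each control period).
- ctrl.read_camera(name): name is "scene" or "side" or "wrist"; returns a dict with "pixels" (420x560x3 uint8, red, green, blue), "fx", "fy", "cx", "cy" (pixels), "k1" (the pictures are not rectified: a ray, as slopes to the right and down, at radius r is drawn at 1 + k1 r^2 times it, then the intrinsics apply), "cam_to_world" (4x4, takes a point from camera to world coordinates); the wrist camera has in their place "tool_from_camera" (4x4, takes a point from camera to tool coordinates, whose origin is the TCP and whose axes are the flange's). Camera axes: x right, y up, looking along -z (the intrinsics and any distortion apply to the point x, -y, -z); pixel columns grow to the right and rows downward; lengths in m; the calibration is good to about 2 mm. A picture is of the moment at which its call begins: read the wrist's pose just before it. There is no depth.
- ctrl.job_done(): hands the job in; it is judged then, once.
The state is a dict: "time_s": time; "q": joint angles; "joint_velocities": joint speeds; "effort": joint torques, N m; "ee_pos": TCP position; "orientation": TCP orientation; "contact_force": force on the tool from outside, world axes, zero at the start; "wrist_torque": the same for the moment, N m; "finger_gap": opening from 0.0 (shut) to 1.0 (fully open); "grip_force": force on a finger pad.
Only numpy, scipy, OpenCV 4.12 (cv2) and the standard library are available. Lean on these libraries where they do the work, as an engineer would, in place of code of your own. Each camera call takes 0.05 s, during which the arm holds its last target. There are 200 camera calls.

TASK

Set the poppy-seed mill to fine: turn the grind dial on its top until its arrow points at the one long raised mark on the collar, then feel a little to either side of the mark until the dial drops onto its hidden catch, and leave it fully down and locked. Do not push the other things on the counter about.

Things in the scene. Friction and masses are not known exactly. Their poses are not given: they have to be found in the camera images.
- mill: Beech poppy-seed mill, fixed to the counter: block 170 (x) x 280 (y) x 120 mm high; origin on the counter straight under the dial's axis, z up; the block reaches from y = -85 to +195 mm, with a steel hopper cone (100 mm wide, 50 high) on its top at y = +130 and a spout on its -x side. The long mark lies on the +x side of the dial
- dial_axis (a point): Point on the dial's axis at the height of the block's top (120 mm). A fixed collar 104 mm across surrounds the dial; its top is 131 mm above the counter and its marks 134 mm, so keep the fingertips above 137 mm. A spring and the dial's weight push the dial down with about 8 N
- dial_grip (a point): Point on the dial's axis in its grip bar, 18 mm above the disc and 14 mm below the bar's top; x runs along the bar to the arrow. The dial is an aluminium disc, 84 mm across, 10 thick, with an upright steel grip bar across its top, 56 mm long, 14 thick, 32 high: plain at one end, a low darker arrowhead (20 mm wide, 7 high) at the other
- pointer (a point): Tip of the dial's arrow, 41 mm from the axis
- mark (a point): Inner end of the long raised mark (26 mm long, 7 mm wide, the 11 other marks are 6 mm short), 46 mm from the axis; the fine setting
- dial_turn (a joint): Angle of the dial, rad, anticlockwise from above; 0 or a full turn: arrow at the long mark. No end stops, either way is free. Starts 1.8 rad or more off. The hidden catch lies anywhere within 0.3 rad (17 degrees) either side of the mark and takes the dial within about 0.08 rad of itself; where it lies can only be felt
- dial_lift (a joint): Height of the dial above its locked position, m: 5 to 6 mm while it rides on the catch's pin (as at the start), 0 once it has dropped and locked. Over the catch it drops by itself unless a firm grip holds it up; once down it turns no more than about 0.09 rad
- tin_large: Fluted steel tart tin, 100 mm across, 22 high, near the spout; not to be moved; origin under its centre
- tin_small: Fluted steel tart tin, 76 mm across, 22 high, behind the mill; not to be moved; origin under its centre
- cup: Blue plastic measuring cup, 80 mm across, 85 high, handle towards its -y, beside the mill; not to be moved; origin under its centre
- bowl: Glass mixing bowl, 200 mm across, 100 high; not to be moved; origin under its centre
- whisk: Steel whisk, 290 mm long, lying along its x, 60 high; not to be moved; origin under its middle
- jar: White jar, 70 mm across, 100 high; not to be moved; origin under its centre

How it is judged:
At the end, for the whole second after the job is handed in: The dial has dropped onto its catch (less than 2 mm above its locked position), its arrow by the long mark (tip within 22 mm of the mark's inner end), and it does not turn (value of joint dial_lift below 0.002 m and horizontal distance between pointer and mark below 0.022 m and not (velocity of joint dial_turn above 0.1 rad/s or velocity of joint dial_turn below -0.1 rad/s)); the robot touches nothing.
It fails at once if another thing on the counter was pushed more than 30 mm (distance of any of tin_large, tin_small, cup, bowl, whisk, jar from where it was at the start of the episode above 0.03 m).
It also fails if it takes over 56 s, if anything falls off the work surface, if the arm or the gripper's body presses on something with over 40 N, if the wrist force passes 120 N, or if a joint passes its speed limit or range.

## Working session

There is one attempt and no reset: what is moved stays moved. The work goes in short steps, Python scripts to look and compute and a shell command to move; the robot and the scene stay as the last step left them, time stands still between calls to the robot, and variables do not carry over. Pictures are saved under pics/ and viewed, at most 10 in all, crops included, and the job is handed in when it is done.

```bash
ls; mkdir -p pics; python3 - <<'E'
from rig import ctrl
import cv2,numpy as np
s=ctrl.observe();print({k:np.round(v,3).tolist() for k,v in s.items()})
for n in("scene","side"):
    d=ctrl.read_camera(n);cv2.imwrite(f"pics/{n}0.png",cv2.cvtColor(d["pixels"],cv2.COLOR_RGB2BGR))
    print(n,d["fx"],d["cx"],d["cy"],d["k1"],np.round(d["cam_to_world"],3).tolist())
E
```

```text
pics
{'time_s': 0.0, 'q': [1.153, 0.522, -0.036, 1.6, 0.021, 1.021, -0.113], 'joint_velocities': [-0.0, 0.001, 0.001, 0.002, 0.002, -0.0, -0.0], 'effort': [0.0, -92.711, 1.98, -36.993, 0.018, 0.008, -0.0], 'ee_pos': [0.213, -0.587, 0.231], 'orientation': [0.985, 0.173, -0.0, -0.001], 'contact_force': [0.44, -0.027, 1.048], 'wrist_torque': [0.077, -0.023, -0.003], 'grip_force': 0.0, 'finger_gap': 1.001}
scene 409.15180689317486 278.1775860958144 210.11766118372142 -0.11999926679871395 [[0.861, -0.285, 0.422, 0.996], [0.509, 0.47, -0.722, -0.76], [0.007, 0.836, 0.549, 0.702], [0.0, 0.0, 0.0, 1.0]]
side 438.4659404956604 282.300293309354 213.6908041895416 -0.098785949250588 [[0.763, 0.396, -0.511, -0.245], [-0.646, 0.48, -0.594, -0.888], [0.01, 0.783, 0.622, 1.067], [0.0, 0.0, 0.0, 1.0]]
```

View pics/scene0.png

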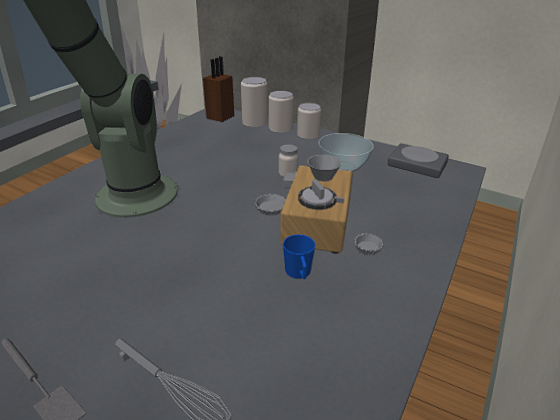

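View pics/side0.png

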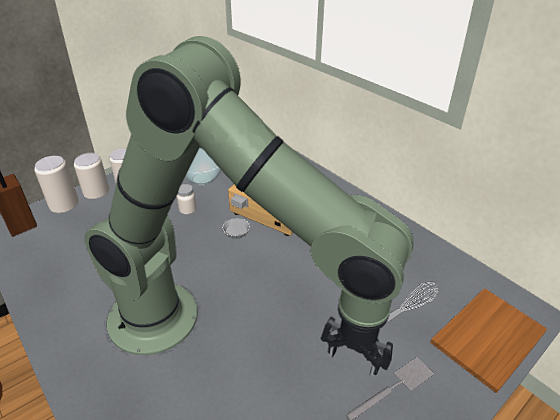

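The scene picture shows the mill with its dial at about (318,196), the hopper at (323,168) and the cup in front at (298,255). The arm hides the dial in the side view.

```bash
cat > h.py <<'E'
import numpy as np,cv2
from rig import ctrl
from scipy.spatial.transform import Rotation as R
def grab(n):
    s=ctrl.observe();d=ctrl.read_camera(n);T=np.eye(4)
    if n=="wrist":
        T[:3,:3]=R.from_quat(s["orientation"]).as_matrix();T[:3,3]=s["ee_pos"];T=T@np.array(d["tool_from_camera"])
    else:T=np.array(d["cam_to_world"])
    d["T"]=T;return d
def ray(d,uv):
    K=np.array([[d["fx"],0,d["cx"]],[0,d["fy"],d["cy"]],[0,0,1]])
    p=np.array([(uv[0]-d["cx"])/d["fx"],(uv[1]-d["cy"])/d["fy"]]);q=p.copy()
    for _ in range(20):q=p/(1+d["k1"]*(q@q))
    return d["T"][:3,3],d["T"][:3,:3]@np.array([q[0],-q[1],-1])
def plane(d,uv,z):
    o,v=ray(d,uv);return o+v*(z-o[2])/v[2]
def save(d,name,box=None,f=1):
    im=cv2.cvtColor(d["pixels"],cv2.COLOR_RGB2BGR)
    if box:im=im[box[1]:box[3],box[0]:box[2]]
    cv2.imwrite("pics/"+name,cv2.resize(im,None,fx=f,fy=f,interpolation=cv2.INTER_CUBIC))
E
python3 - <<'E'
from h import *
d=grab("scene");save(d,"s1.png",(250,140,390,285),5.5 and 4)
print(plane(d,(318,197),.13))
for p in[(283,211),(292,170),(352,171),(342,220)]:print(p,plane(d,p,.12))
E
```

```text
[0.61509242 0.10274825 0.13      ]
(283, 211) [0.56139432 0.00816155 0.12      ]
(292, 170) [0.47122976 0.21910626 0.12      ]
(352, 171) [0.63083781 0.30993888 0.12      ]
(342, 220) [0.7086949  0.04944171 0.12      ]
```

View pics/s1.png

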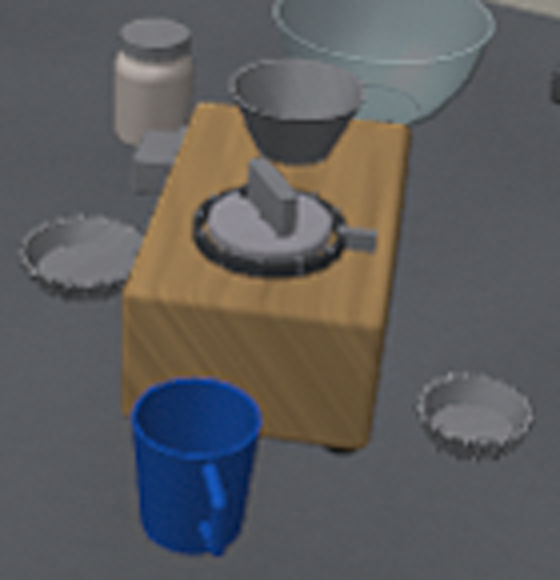

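The crop shows the dial's centre at about scene pixel (317.5,197), the long mark at (340,200) and the bar upright. I can't tell yet which end of the bar has the arrow. I'll go above it with the wrist camera.

```bash
python3 -m creep '[[[0.61,-0.51,-0.12,0,0,0,0],[0.61,-0.51,-0.12,0,0,0,0],[0.61,-0.51,-0.12,0,0,0,0],[0.61,-0.51,-0.12,0,0,0,0],[0.61,-0.51,-0.12,0,0,0,0],[0.61,-0.51,-0.12,0,0,0,0],[0.61,-0.51,-0.12,0,0,0,0],[0.61,-0.51,-0.12,0,0,0,0]]]'
python3 - <<'E'
from h import *
d=grab("scene")
m=plane(d,(340,199.8),.133)-plane(d,(317.5,197),.131);print(np.degrees(np.arctan2(m[1],m[0])),m)
d=grab("wrist");print(np.round(d["tool_from_camera"],3),d["fx"])
s=ctrl.observe();print(s["ee_pos"],s["time_s"])
e=np.array([.613,.103,.35])-s["ee_pos"];print(R.from_quat(s["orientation"]).inv().apply(e))
E
```

```text
time_s: 0.95
ee_pos: [0.4123, -0.2438, 0.2914]
orientation: [0.985, 0.173, 0.0, 0.0]
contact_force: [0.8, -1.0, 0.3]
finger_gap: 0.998
grip_force: 0.0
14.631028742274832 [0.05866123 0.01531403 0.002     ]
[[ 0.002  0.956  0.293  0.075]
 [ 1.    -0.002 -0.001  0.001]
 [-0.     0.293 -0.956 -0.143]
 [ 0.     0.     0.     1.   ]] 372.47514613819516
[ 0.41505149 -0.2402923   0.2919663 ] 1.05
[ 0.30522325 -0.2529058  -0.05725861]
```

```bash
python3 -m creep '[[[0.305,-0.253,-0.06,0,0,0,0],[0.305,-0.253,-0.06,0,0,0,0],[0.305,-0.253,-0.06,0,0,0,0],[0.305,-0.253,-0.06,0,0,0,0],[0.305,-0.253,-0.06,0,0,0,0],[0.305,-0.253,-0.06,0,0,0,0],[0.305,-0.253,-0.06,0,0,0,0],[0.305,-0.253,-0.06,0,0,0,0]]]'
python3 -m creep '[[[0,0,0,0,0,0,0],[0,0,0,0,0,0,0],[0,0,0,0,0,0,0]]]'
python3 - <<'E'
from h import *
d=grab("wrist");save(d,"w1.png")
E
```

```text
time_s: 1.85
ee_pos: [0.6126, 0.0971, 0.351]
orientation: [0.985, 0.173, -0.0, 0.0]
contact_force: [0.7, -1.4, 1.0]
finger_gap: 0.996
grip_force: 0.0
time_s: 2.15
ee_pos: [0.6117, 0.0945, 0.3505]
orientation: [0.985, 0.173, -0.0, 0.0]
contact_force: [-0.0, 0.3, -0.4]
finger_gap: 1.0
grip_force: 0.0
```

View pics/w1.png

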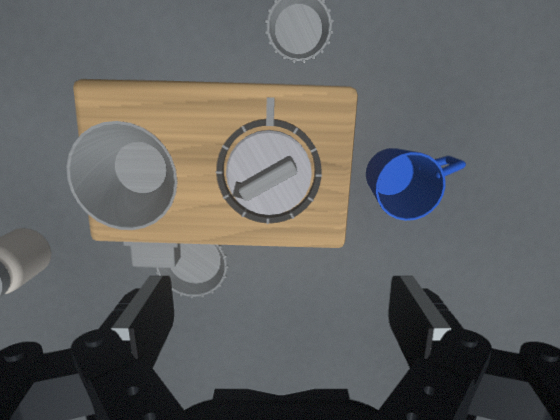

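The wrist picture shows:
- the collar centred at about (269,171)
- the long mark from (270,97) to (269,125)
- the arrow tip at (233,192), so the arrow is about 120° anticlockwise of the mark
- the cup at (405,185)
- the hopper at (120,175)

```bash
python3 - <<'E'
from h import *
d=grab("wrist");im=d["pixels"]
m=(im.max(2)<90).astype(np.uint8)*255
roi=np.zeros_like(m);cv2.circle(roi,(269,171),62,255,-1);m&=roi
cs,_=cv2.findContours(m,cv2.RETR_EXTERNAL,cv2.CHAIN_APPROX_NONE)
c=max(cs,key=cv2.contourArea);e=cv2.fitEllipse(cv2.convexHull(c));print(e)
C=plane(d,e[0],.131);print("axis",C)
r=[np.linalg.norm(plane(d,p,.131)-C) for p in[(e[0][0]-e[1][0]/2,e[0][1]),(e[0][0]+e[1][0]/2,e[0][1])]];print("r",r)
az=lambda a:np.degrees(np.arctan2(a[1],a[0]))
M=plane(d,(270,97),.134);N=plane(d,(269,125),.134);print("mark",az(M-C),az(N-C),az(M-N),np.linalg.norm(N-C),np.linalg.norm(M-C))
for z in(.135,.14,.145):
    A=plane(d,(233,192),z);print("tip",z,az(A-C),np.linalg.norm(A-C))
z=.17;print("bar", az(plane(d,(240,192),z)-plane(d,(293,162),z)),az(plane(d,(233,192),.14)-plane(d,(290,158),z)))
s=ctrl.observe();print(s["q"],s["ee_pos"],s["time_s"]);print(R.from_quat(s["orientation"]).inv().apply(C-s["ee_pos"]))
E
```

```text
((264.72271728515625, 179.58493041992188), (80.33963775634766, 104.7624282836914), 109.81743621826172)
axis [0.6023863  0.10667589 0.131     ]
r [np.float64(0.03993717580119679), np.float64(0.03989779909002306)]
mark 15.634757003118649 14.802507655464357 17.382419116886663 0.053643876431938915 0.07910799500859668
tip 0.135 130.307456951979 0.03380769970921386
tip 0.14 128.61404188088383 0.033748919063899874
tip 0.145 126.8100732173968 0.034483384000821064
bar 139.74629691901728 144.8093272449315
[-0.00761133  0.4355075  -0.35843843  1.44301002  0.15508768  1.29109975
 -1.60282386] [0.61172117 0.09413135 0.35091962] 2.25
[-0.00447519 -0.01507094  0.21991358]
```

```bash
python3 - <<'E'
from h import *
d=grab("wrist")
az=lambda a:np.degrees(np.arctan2(a[1],a[0]))
C=plane(d,(269,171),.131);print("axis",C,[np.linalg.norm(plane(d,p,.131)-C) for p in[(217,171),(321,171),(269,119),(269,223)]])
M=plane(d,(270,97),.134);N=plane(d,(269.5,125),.134);print("mark",az(M-C),az(N-C),np.linalg.norm(N-C),np.linalg.norm(M-C))
for z in(.137,.142):
    A=plane(d,(233,192),z);print("tip",z,az(A-C),np.linalg.norm(A-C))
z=.17
# bar top outline: bright quad ends
P=plane(d,(243,190),z);Q=plane(d,(292,161),z);print("bar",az(P-Q),(P+Q)/2,np.linalg.norm(P-Q))
save(d,"w2.png",(200,85,340,235),4)
s=ctrl.observe();print(R.from_quat(s["orientation"]).inv().apply(C-s["ee_pos"]))
E
```

```text
axis [0.61202826 0.10552693 0.131     ] [np.float64(0.051382665712791646), np.float64(0.05133795735602537), np.float64(0.05009394649494697), np.float64(0.054238269680420344)]
mark 18.620280493541564 18.724066225473052 0.044827000807188024 0.0702935021873831
tip 0.137 139.08843888396711 0.04114305993641676
tip 0.142 137.94682415912177 0.04102201997395909
bar 140.8302695814228 [0.61510756 0.10706697 0.17      ] 0.050792830318987355
[ 0.00404525 -0.01058982  0.22004287]
```

View pics/w2.png

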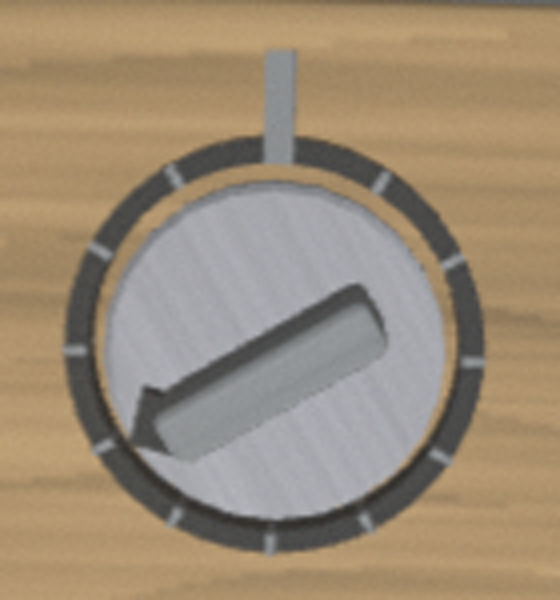

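The crop confirms the collar centre, and the arrow tip points at lower left. The arrow is at azimuth 139°, the mark at 18.7° and tool x at 20°. I'll turn the tool by -2.08 rad onto the bar, then bring the dial back by about +2.1.

```bash
python3 -m creep '[[[0.004,-0.0105,0.13,0,0,-0.15,0],[0.004,-0.0105,0.13,0,0,-0.3,0],[0.004,-0.0105,0.13,0,0,-0.45,0],[0.004,-0.0105,0.13,0,0,-0.6,0],[0.004,-0.0105,0.13,0,0,-0.75,0],[0.004,-0.0105,0.13,0,0,-0.9,0],[0.004,-0.0105,0.13,0,0,-1.05,0],[0.004,-0.0105,0.13,0,0,-1.2,0]]]'
python3 -m creep '[[[0,0,0,0,0,-0.15,0],[0,0,0,0,0,-0.3,0],[0,0,0,0,0,-0.45,0],[0,0,0,0,0,-0.6,0],[0,0,0,0,0,-0.75,0],[0,0,0,0,0,-0.88,0],[0,0,0,0,0,-0.88,0],[0,0,0,0,0,-0.88,0]]]'
python3 - <<'E'
from h import *
d=grab("wrist");save(d,"w3.png")
s=ctrl.observe();print(s["q"],s["time_s"]);e=R.from_quat(s["orientation"])
print(s["ee_pos"],np.degrees(np.arctan2(*e.apply([1,0,0])[[1,0]])),e.inv().apply(np.array([.612,.1055,.145])-s["ee_pos"]))
E
```

```text
time_s: 3.1
ee_pos: [0.6121, 0.1058, 0.2211]
orientation: [0.713, 0.701, -0.0, 0.0]
contact_force: [0.1, 0.0, -0.6]
finger_gap: 1.001
grip_force: 0.0
time_s: 3.9
ee_pos: [0.6121, 0.106, 0.2209]
orientation: [0.352, 0.936, -0.0, 0.0]
contact_force: [-0.5, 0.8, -0.3]
finger_gap: 1.004
grip_force: 0.0
[ 0.26193467  0.64320403 -0.82216101  1.59205889  0.50720131  1.13171435
  0.17138891] 3.95
[0.61214196 0.10615891 0.22096466] 138.84036371291594 [-0.00030563 -0.00058299  0.0759648 ]
```

View pics/w3.png

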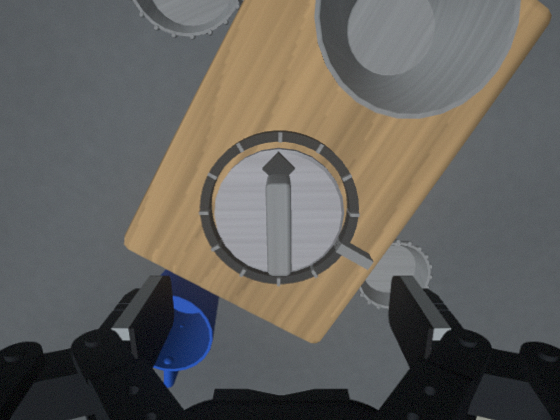

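The bar is upright in the picture at column 279, midway between the fingers, with the arrow at (279,162). I'll go down and close loosely, like a wrench, so the dial can drop by itself.

```bash
python3 -m creep '[[[0,0,0.03,0,0,0,0],[0,0,0.06,0,0,0,0.3],[0,0,0.074,0,0,0,0.6],[0,0,0.074,0,0,0,0.78],[0,0,0.074,0,0,0,0.78],[0,0,0.074,0,0,0,0.78],[0,0,0.074,0,0,0,0.78],[0,0,0.074,0,0,0,0.78]]]' 20
python3 - <<'E'
from h import *
d=grab("wrist");save(d,"w4.png");s=ctrl.observe();print(s["wrist_torque"],s["contact_force"],s["finger_gap"])
E
```

```text
time_s: 4.75
ee_pos: [0.6125, 0.1067, 0.1476]
orientation: [0.35, 0.937, 0.0, 0.0]
contact_force: [0.3, 0.5, -0.5]
finger_gap: 0.216
grip_force: 0.0
[ 0.02915374 -0.01213574  0.0069118 ] [0.4299148  0.04247428 0.1734855 ] 0.22281375475415108
```

View pics/w4.png

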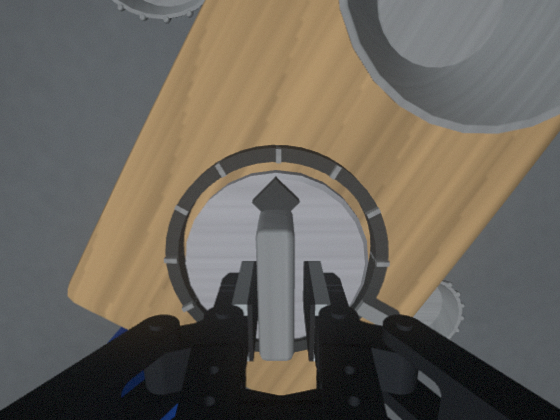

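```bash
python3 -m creep '[[[0,0,0,0,0,0.1,0.81],[0,0,0,0,0,0.2,0.81],[0,0,0,0,0,0.3,0.81],[0,0,0,0,0,0.4,0.81],[0,0,0,0,0,0.5,0.81],[0,0,0,0,0,0.6,0.81],[0,0,0,0,0,0.7,0.81],[0,0,0,0,0,0.8,0.81]]]'
python3 -m creep '[[[0,0,0,0,0,0.1,0.81],[0,0,0,0,0,0.2,0.81],[0,0,0,0,0,0.3,0.81],[0,0,0,0,0,0.4,0.81],[0,0,0,0,0,0.5,0.81],[0,0,0,0,0,0.6,0.81],[0,0,0,0,0,0.7,0.81],[0,0,0,0,0,0.8,0.81]]]'
python3 - <<'E'
from h import *
d=grab("wrist");save(d,"w5.png");s=ctrl.observe();print(s["wrist_torque"],s["contact_force"],s["finger_gap"],s["ee_pos"],s["q"])
E
```

```text
time_s: 5.6
ee_pos: [0.6104, 0.1046, 0.1471]
orientation: [0.688, 0.726, -0.003, 0.0]
contact_force: [-19.1, -13.8, 18.9]
finger_gap: 0.19
grip_force: 42.1
time_s: 6.4
ee_pos: [0.6097, 0.1063, 0.1469]
orientation: [0.916, 0.401, -0.003, -0.0]
contact_force: [-22.2, -5.3, 20.2]
finger_gap: 0.196
grip_force: 33.0
[-0.17233436  3.22472837  0.41851183] [-14.55213182  -0.31291934  13.26350502] 0.1946400672033001 [0.60996739 0.10649472 0.14714163] [-0.00663007  0.63383913 -0.39015024  1.67253438  0.29224103  0.89762872
 -1.26616586]
```

View pics/w5.png

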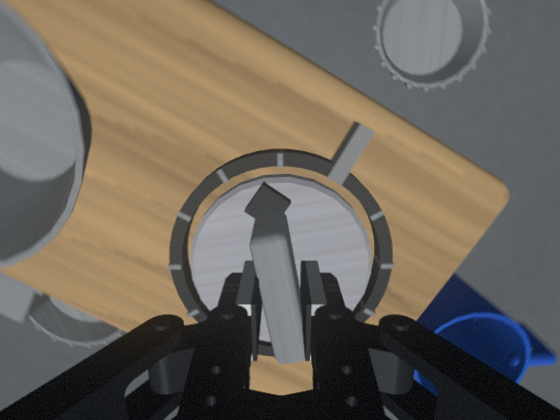

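The dial follows, lagging by about 10°: the arrow is at (262,195) and the mark at (350,150). There is an upward force of about 15 N on the tool, so the tips may be rubbing on the disc. I'll rise 4 mm and go on.

```bash
python3 -m creep '[[[0,0,-0.004,0,0,0,0.79],[0,0,-0.004,0,0,0,0.79],[0,0,-0.004,0,0,0,0.79]]]'
python3 -m creep '[[[0,0,0,0,0,0.05,0.79],[0,0,0,0,0,0.1,0.79],[0,0,0,0,0,0.15,0.79],[0,0,0,0,0,0.2,0.79],[0,0,0,0,0,0.25,0.79],[0,0,0,0,0,0.3,0.79]]]'
python3 - <<'E'
from h import *
s=ctrl.observe();print(s["wrist_torque"],s["contact_force"],s["ee_pos"],np.degrees(np.arctan2(*R.from_quat(s["orientation"]).apply([1,0,0])[[1,0]])))
E
```

```text
time_s: 6.75
ee_pos: [0.6114, 0.1071, 0.1509]
orientation: [0.915, 0.402, -0.0, -0.0]
contact_force: [-6.7, 2.2, 2.1]
finger_gap: 0.211
grip_force: 3.2
time_s: 7.35
ee_pos: [0.6112, 0.1072, 0.1508]
orientation: [0.966, 0.26, -0.001, -0.0]
contact_force: [-4.2, 1.2, -0.0]
finger_gap: 0.214
grip_force: 2.6
[0.34825073 1.28077305 0.08412927] [-4.20405835  1.22530844 -0.02275197] [0.6111728  0.1071688  0.15079612] 30.176443255961455
```

```bash
cat > st.py <<'E'
from h import *
s=ctrl.observe();print("T",np.round(s["wrist_torque"],2),"F",np.round(s["contact_force"],1),"az",np.degrees(np.arctan2(*R.from_quat(s["orientation"]).apply([1,0,0])[[1,0]])),"q7",s["q"][6])
E
python3 -m creep '[[[0,0,0,0,0,0.02,0.79],[0,0,0,0,0,0.04,0.79],[0,0,0,0,0,0.06,0.79],[0,0,0,0,0,0.08,0.79],[0,0,0,0,0,0.1,0.79],[0,0,0,0,0,0.12,0.79],[0,0,0,0,0,0.12,0.79]]]' | tail -3; python3 st.py
python3 -m creep '[[[0,0,0,0,0,0.02,0.79],[0,0,0,0,0,0.04,0.79],[0,0,0,0,0,0.06,0.79],[0,0,0,0,0,0.08,0.79],[0,0,0,0,0,0.08,0.79]]]' | tail -3; python3 st.py
```

```text
contact_force: [-0.6, 1.7, -0.4]
finger_gap: 0.211
grip_force: 0.9
T [0.23 0.28 0.02] F [-0.6  1.7 -0.4] az 23.30855201772637 q7 -1.6118425192778876
contact_force: [-1.4, 0.1, -0.7]
finger_gap: 0.203
grip_force: 0.8
T [0.25 0.3  0.03] F [-1.4  0.1 -0.7] az 18.71454001380251 q7 -1.6795083391884487
```

```bash

python3 -m creep '[[[0,0,0,0,0,0.02,0.79],[0,0,0,0,0,0.04,0.79],[0,0,0,0,0,0.06,0.79],[0,0,0,0,0,0.08,0.79],[0,0,0,0,0,0.08,0.79]]]' | tail -3; python3 st.py
python3 -m creep '[[[0,0,0,0,0,0.02,0.79],[0,0,0,0,0,0.04,0.79],[0,0,0,0,0,0.06,0.79],[0,0,0,0,0,0.08,0.79],[0,0,0,0,0,0.08,0.79]]]' | tail -3; python3 st.py
```

```text
contact_force: [-2.8, 1.5, 0.4]
finger_gap: 0.211
grip_force: 1.5
T [0.38 0.76 0.06] F [-2.8  1.5  0.4] az 14.144757269953246 q7 -1.7470216416950317
contact_force: [-4.5, 3.2, 0.4]
finger_gap: 0.211
grip_force: 10.8
T [0.72 1.13 0.36] F [-4.5  3.2  0.4] az 9.570509134249313 q7 -1.8144876423715575
```

The resistance has jumped: torque is 0.36 N m and pad force 11 N. The dial has probably dropped. I'll back off, open and rise to look.

```bash

python3 -m creep '[[[0,0,0,0,0,-0.1,0.75],[0,0,0,0,0,-0.1,0.5],[0,0,0,0,0,-0.1,0],[0,0,0,0,0,-0.1,0],[0,0,-0.03,0,0,-0.1,0],[0,0,-0.07,0,0,-0.1,0],[0,0,-0.07,0,0,-0.1,0],[0,0,-0.07,0,0,-0.1,0]]]'
python3 st.py
python3 - <<'E'
from h import *
d=grab("wrist");save(d,"w6.png",(190,100,360,310),2.8)
E
```

```text
time_s: 10.35
ee_pos: [0.6125, 0.1067, 0.2216]
orientation: [0.991, 0.133, 0.001, 0.0]
contact_force: [0.2, -0.7, -0.5]
finger_gap: 1.0
grip_force: 0.0
T [-0.    0.02  0.01] F [ 0.2 -0.7 -0.5] az 15.257174250079812 q7 -1.7060809826234793
```

View pics/w6.png

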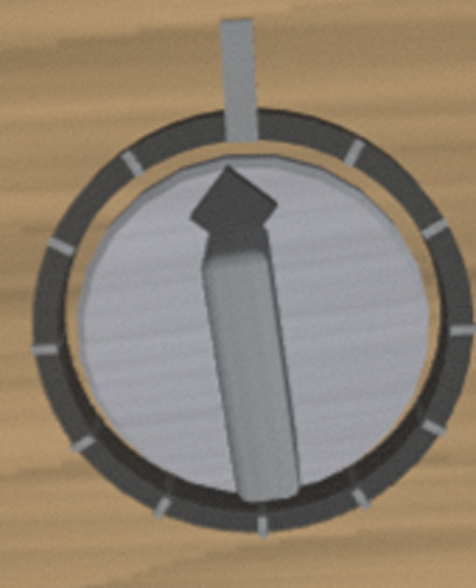

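The crop shows the arrow tip at (228,168), about 5° from the mark's inner end at (241,138). At the same camera height, the disc's width shrank from 131 to 126 px while the collar stayed at 158 px, so the dial has dropped. It also resisted turning, and the robot is clear, so I'll hand in.

```bash
python3 -c "
from rig import ctrl
print(ctrl.job_done())"
```

```text
the job is handed in; nothing more can be done
None
```

I handed the job in with the dial dropped onto its catch and its arrow about 5° from the long mark; this rests on the camera view and the felt resistance, as no verdict came back. The arm was clear of everything and the clock stood near 10.4 s of the 56 s allowed.

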